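# Wedge-lock a lens block in its clamping jig

### The arm

A 6-joint arm with a two-finger parallel gripper is mounted at the origin on the work surface. World frame = base frame: x ahead of the robot, y to its left, z up, the work surface at z = 0. Lengths are in m, angles in rad, forces in N, time in s.
With the tool pointing down it reaches from about 0.325 to 0.9 m from the base axis. Payload 6.1 kg.
Tool frame: the origin (TCP) lies at the very end of the fingers, on their centre line; the grasp point (between the pads) lies 19 mm behind it (env.grip_point_offset is the distance from the TCP to the grasp point, in m); z points along the fingers, y is the line along which they close (so a half turn about z gives the same grasp; the last joint's range is limited). The gripper opens to 85 mm and grips with 20 to 120 N. Pads are 22 mm wide; open, the fingers measure 114 mm over their backs; the gripper's body (76 mm by 85 mm) begins 54 mm behind the grasp point. The pads swing forward as they close: fully open they stand 13 mm farther back than shut.
Start: joints at [-1.329, 0.22, 1.526, -0, 1.395, -0.126], TCP at [0.225, -0.583, 0.231] pointing down, gripper open.
Joint ranges: [-2.98, 2.98], [-0.91, 2.08], [0.09, 2.57], [-1.24, 4.39], [0.2, 2.65], [-2.68, 2.68]. Speed limits (rad/s): [2.57, 2.57, 3.01, 3.14, 3.14, 3.14].

### API

Orientations are given as [roll, pitch, yaw] about the fixed x, y, z axes, in that order (R = Rz(yaw) Ry(pitch) Rx(roll)).
In Python, from rig import env, eyes gives the robot as it stands.
- The arm moves only by the shell command python3 -m jog 'ROWS' [OPENING]. ROWS is JSON, a list of rows, each a list of 4 numbers: the shift along the world's x, y, z in mm, then the turn about the world's z in rad. In form: [[dx, dy, dz, yaw], ...]. A call has 1 to 8 rows; each row is the pose to reach, as a shift and turn from the pose commanded when the call began; what a row does not reach only later rows make up. A row lasts 1/8 s, in which the tool goes at most 62.5 mm and 10.7 degrees, less where a joint would pass 70% of its speed; a pose out of reach is approached as far as the arm can. A call with a gripper value outside its range is refused whole. OPENING is the finger opening in mm, from 0 to 85.4, set as the call begins (- or left out, the last holds). The fingers move at their own pace and stop on an object; the grip force is fixed at half the most. Time passes only in rows, so rows that repeat a pose let the fingers close. It gives the time, the measured TCP pose, the force, the opening and the grip force at its end, in the units of the state.
- env.sense(): the state, without advancing time (a new reading comes with each control period).
- eyes.get_image(name): name is "scene" or "top" or "wrist"; returns the picture (480x640x3 uint8, red, green, blue); there is no depth.
- eyes.calibration(name): a dict with "vfov" (degrees; the focal length in pixels is half the picture's height over the tangent of half this angle, whatever the lens; pixels are square), "cx", "cy" (the principal point, pixels), "origin" and "rotation" of the camera in the world. Camera axes: x right, y down, z forward; pixel columns grow to the right and rows downward; lengths in m; the calibration is good to about 2 mm. The wrist camera is an equidistant fisheye: a pixel r from the principal point sees the ray r / f radians off the axis. A picture is of the moment at which its call begins: read the wrist's pose just before it. calibration takes no time and is no camera call; for the wrist camera it gives the pose at the moment of the call.
- env.job_done(): hands the job in; it is judged then, once.
The state is a dict: "time_s": time; "q": joint angles; "qvel": joint speeds; "tau": joint torques, N m; "ee_pos": TCP position; "tool_rot": TCP orientation; "wrist_force": force on the tool from outside, world axes, zero at the start; "torque": the same for the moment, N m; "grip_width": finger opening in m; "finger_force": force on a finger pad.
Only numpy, scipy, OpenCV 4.12 (cv2) and the standard library are available. Lean on these libraries where they do the work, as an engineer would, in place of code of your own. Each camera call takes 0.05 s, during which the arm holds its last target. There are 200 camera calls.

### The job

Lock the lens block into its clamping jig: take the wooden wedge from its stand, start it thin end down in the jig's slot with its sloping side against the jaw, and let go of it. Then tap it down gently with the palm mallet until it stops moving and holds the block tight, and stand the mallet back upright on the bench, clear of the jig. Do not force the wedge once it has stopped, and leave the other things where they are.

Things in the scene. Friction and masses are not known exactly. Their poses are not given: they have to be found in the camera images.
- jig: Steel jig fixed to the bench; origin at bench level in the plane of the cheek's face. Base 90 (x), y -32 to 104, 12 thick. Along +y: fixed cheek (y -22 to 0, vertical face at y 0, top 85 above bench), slot, steel jaw (top 85), lens block, adjustable fence (top 50; setting not measured). Two lips, 35 apart, 9 long, keep the wedge centred in x. The wedge never reaches the base.
- slot (a point): Centre of the slot's open mouth: jig x 0, y 7.3, 85 above the bench; jig's axes. At the start the mouth is 14.6 wide (jig y 0 to 14.6); the jaw's side slopes inward going down, 1 in 5, as the wedge does. A wedge let go there rests with its thin end about 33 below the mouth and some 67 standing out.
- jaw: Steel jaw, rubber-faced; origin at the jig's origin as it starts (drawn back). It slides along jig +y against about 2.5 N of friction, no spring. Sloping side to the wedge, flat side (60 wide, y 32) to the block. It moves 1 to 7 mm, not known exactly, until block and fence stop it; each mm lets the wedge down 5 mm. Then the resistance climbs by several N per mm and the wedge holds itself.
- block: Grey plastic lens block 62 (x) by 44 (y) by 40 high, with a black domed lens 40 across, 7 high, on top. It stands loosely on the jig's base between jaw and fence with a few mm of play. Origin at the centre of its underside, axes as the jig's.
- wedge: Wooden wedge, 100 long, 30 wide (x), about 70 g; stands thin end down in its stand. Origin at the centre of the thin end, z up to the thick end. Thin end 8 thick (y -4 to 4), thick end 28 (y -4 to 24): the straight side (y -4) goes against the cheek, the +y side slopes 1 in 5 and goes against the jaw. Grip it across x (30, parallel sides).
- wedge_top (a point): Centre of the wedge's flat thick end, where the mallet strikes: wedge x 0, y 10, z 100. The loose wedge moves under 2 to 5 N; some 10 N seats it firmly, and well over 20 N is too much for the lens block.
- stand: Blue plastic stand fixed to the bench, base 90 by 70, 52 high, with a rectangular socket 40 deep whose floor is 12 above the bench; the wedge stands in it with its axes parallel to the stand's and 60 of its length out. Origin at the bench under the wedge's origin.
- mallet: Palm mallet standing on its striking face: round rubber head 40 diameter, 40 high; above it a square wooden grip 22 by 22; 102 high in all, about 220 g. Origin at the centre of the striking face, z up the grip, x and y normal to the grip's sides.
- mallet_grip (a point): Point on the mallet's grip to take it by, 80 above its striking face.
- bin: Bystander: blue divided lens bin 170 by 240 by 60 high, origin under its centre.
- screwdriver: Bystander: screwdriver lying on the bench near the robot.
- jar: Bystander: small jar 44 diameter, 60 high, origin under its centre.
Mind the look-alikes: they are no part of the job. What is shaped like the wedge but green or red is not meant. Leave any turquoise look-alike of the mallet alone.

How it is judged:
By the outcome, as a careful person would: the job done as asked, in the order asked, and still so for the second after the job is handed in, with the robot touching nothing.
It also fails if it takes over 64 s, if anything falls off the work surface, if the arm or the gripper's body presses on something with over 40 N, if the wrist force passes 120 N, or if a joint passes its speed limit or range.

## Working session

There is one attempt and no reset: what is moved stays moved. The work goes in short steps, Python scripts to look and compute and a shell command to move; the robot and the scene stay as the last step left them, time stands still between calls to the robot, and variables do not carry over. Pictures are saved under pics/ and viewed, at most 10 in all, crops included, and the job is handed in when it is done.

```bash
mkdir -p pics; ls
python3 - <<'E'
from rig import env,eyes
import cv2
for n in ("scene","top"):
    im=eyes.get_image(n); cv2.imwrite(f"pics/{n}0.png",im[:,:,::-1]); c=eyes.calibration(n); print(n,c)
print(env.sense())
E
```

```text
pics
scene {'vfov': 42.62724990434077, 'cx': 319.8166790671896, 'cy': 240.03358138158956, 'origin': array([ 0.90372451, -0.62549074,  1.07375452]), 'rotation': array([-2.53083247, -0.01061193,  0.48033932])}
top {'vfov': 52.06018605857216, 'cx': 324.99667885252705, 'cy': 232.6201898483934, 'origin': array([ 0.44942103, -0.04122331,  0.91761079]), 'rotation': array([-2.97834847e+00, -2.74349046e-03, -1.55634610e+00])}
{'time_s': 0.1, 'q': array([-1.32910809e+00,  2.21173523e-01,  1.52749492e+00,  4.81970753e-06,
        1.39473889e+00, -1.26108914e-01]), 'qvel': array([-2.12532140e-03, -1.18410138e-03, -3.45112505e-03, -1.35962331e-03,
        8.91296341e-05,  6.72404122e-04]), 'tau': array([ 1.02291971e-03, -4.98243248e+01, -3.90544903e+01, -2.40992431e-04,
        5.57369800e-03,  4.96376018e-06]), 'ee_pos': array([ 0.22458374, -0.58265834,  0.23029334]), 'tool_rot': array([-3.13979298e+00, -2.32947364e-04,  3.67796094e-01]), 'wrist_force': array([-0.06640565,  0.57454154, -0.41255457]), 'torque': array([-0.01849779,  0.05440219,  0.02976223]), 'finger_force': 0.0, 'grip_width': 0.08562156866621623}
```

View pics/scene0.png

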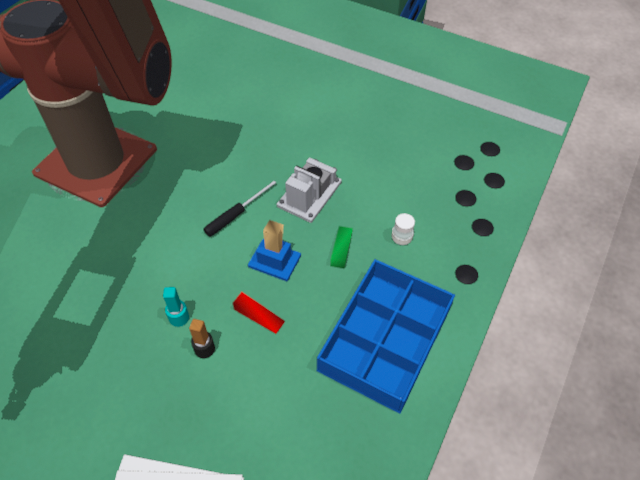

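View pics/top0.png

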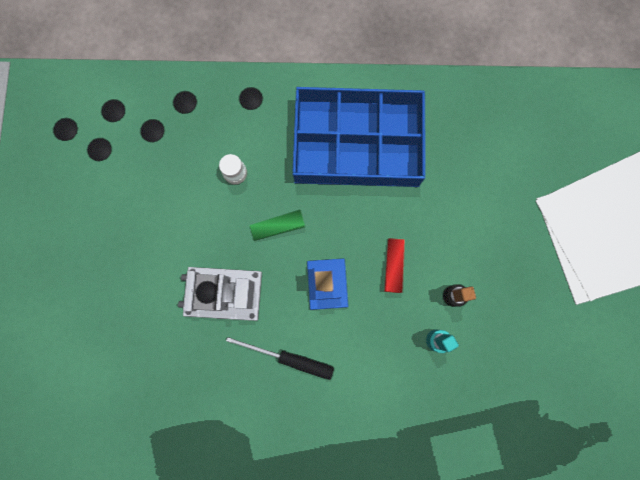

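The wedge (wood, in the blue stand) is at top (324,282); the green (277,225) and red (395,265) ones are look-alikes. The mallet with the black head and brown grip is at top (458,295); the turquoise one (442,342) is a look-alike. I'll confirm both in an enlarged crop.

```bash
python3 - <<'E'
import cv2,numpy as np
t=cv2.imread("pics/top0.png"); 
a=cv2.resize(t[255:330,175:355],None,fx=4.4,fy=4.4,interpolation=cv2.INTER_CUBIC)
b=cv2.resize(t[270:320,430:490],None,fx=4.4,fy=4.4,interpolation=cv2.INTER_CUBIC)
o=np.zeros((a.shape[0]+b.shape[0],a.shape[1],3),np.uint8);o[:a.shape[0]]=a;o[a.shape[0]:,:b.shape[1]]=b
cv2.imwrite("pics/crop1.png",o);print(a.shape,b.shape)
E
cat > h.py <<'E'
import numpy as np
from rig import env,eyes
from scipy.spatial.transform import Rotation as R
def ray(n,u,v,c=None):
    c=c or eyes.calibration(n); f=240/np.tan(np.radians(c['vfov']/2))
    d=np.array([(u-c['cx'])/f,(v-c['cy'])/f,1.])
    if n=='wrist':
        r=np.hypot(d[0],d[1]); d=np.array([d[0]/r*np.sin(r),d[1]/r*np.sin(r),np.cos(r)]) if r>0 else np.array([0,0,1.])
    return np.array(c['origin']),R.from_euler('xyz',c['rotation']).apply(d)
def at(n,u,v,z,c=None):
    o,d=ray(n,u,v,c); return np.round((o+d*(z-o[2])/d[2])*1000,1)
E
```

```text
(330, 792, 3) (220, 264, 3)
```

View pics/crop1.png

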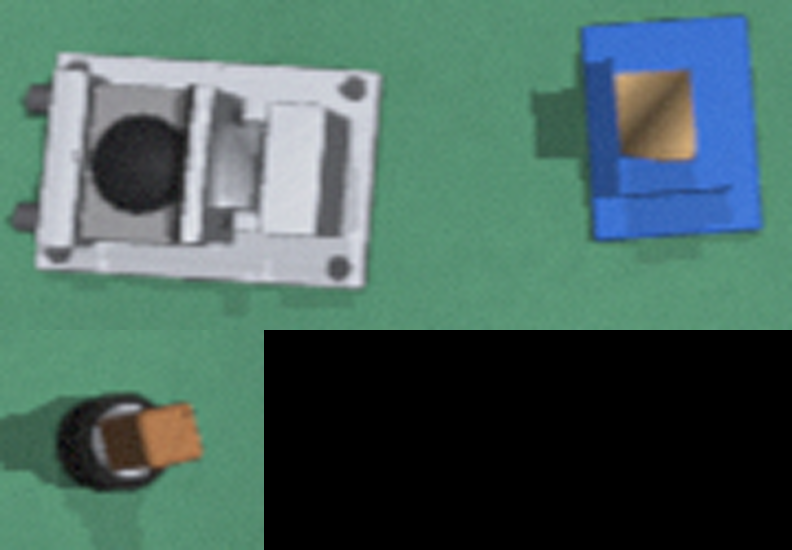

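Crop: the jig's base corners are at crop (60,53), (381,74), (363,287) and (36,268). The cheek is the right-hand block and the jaw the strip at x≈200. The wooden wedge top is centred at (655,114). The mallet (black head, brown grip) has its grip top at (170,436). Both match the description.

```bash
python3 - <<'E'
from h import *
def g(p,z,oy=0,ox=175,y0=255): 
    r=np.array([at('top',ox+x/4.4,y0+(y-oy)/4.4,z) for x,y in p]); 
    print(r[:,:2].tolist(),r.mean(0)[:2]); return r
g([(60,53),(381,74),(363,287),(36,268)],.012)
g([(270,104),(325,107),(316,236),(260,236)],.085)
g([(613,73),(690,70),(695,158),(622,155)],.112)
g([(582,25),(745,15),(762,230),(595,240)],.0)
g([(138,412),(190,403),(203,460),(148,468)],.102,330,430,270)
E
python3 - <<'E'
import cv2,numpy as np
t=cv2.imread("pics/scene0.png")
cv2.imwrite("pics/crop2.png",cv2.resize(t[150:290,240:350],None,fx=4.2,fy=4.2,interpolation=cv2.INTER_CUBIC))
E
```

```text
[[530.5, 209.1], [523.7, 74.2], [435.8, 78.5], [441.5, 213.7]] [482.875 143.875]
[[505.5, 107.1], [504.7, 86.0], [455.7, 87.4], [455.4, 108.7]] [480.325  97.3  ]
[[517.1, -24.9], [518.6, -53.6], [486.1, -55.9], [486.8, -28.8]] [502.15 -40.8 ]
[[546.8, -9.1], [552.1, -78.5], [461.5, -86.4], [456.4, -16.4]] [504.2 -47.6]
[[493.3, -268.2], [497.0, -287.8], [475.8, -292.0], [472.6, -271.3]] [ 484.675 -279.825]
```

View pics/crop2.png

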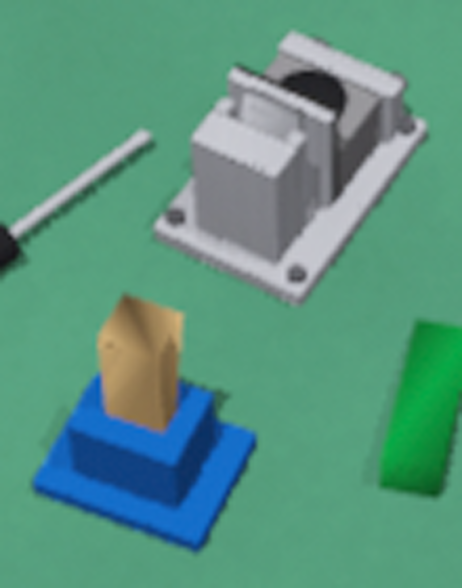

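```bash
cat >> h.py <<'E'
def proj(n,P,c=None):
    c=c or eyes.calibration(n); f=240/np.tan(np.radians(c['vfov']/2))
    p=R.from_euler('xyz',c['rotation']).inv().apply(np.array(P)/1000.-c['origin'])
    if n=='wrist':
        r=np.hypot(p[:,0],p[:,1]); th=np.arctan2(r,p[:,2]); q=p[:,:2]/r[:,None]*th[:,None]
    else: q=p[:,:2]/p[:,2:]
    return q*f+[c['cx'],c['cy']]
E
python3 - <<'E'
from h import *
import cv2
t=cv2.imread("pics/scene0.png");k=6;x0,y0=255,212
outs=[]
def W(yaw,o): 
    c,s=np.cos(yaw),np.sin(yaw)
    P=[]
    for z,a,b in((52,-4,14.4-4+4-6.4+6.4-6.4+0),(100,-4,24)):
        b=4+z*.2 if z<100 else 24
        for x,y in((-15,a),(15,a),(15,b),(-15,b)): P.append((o[0]+c*x-s*y,o[1]+s*x+c*y,z+12))
    return P
for yaw,o in((.08,(503,-50.8)),(.08+np.pi,(501.4,-30.8))):
    im=cv2.resize(t[y0:282,x0:305],None,fx=k,fy=k,interpolation=cv2.INTER_CUBIC)
    q=((proj('scene',W(yaw,o))-[x0,y0]+.5)*k).astype(int)
    for f in(q[:4],q[4:]): cv2.polylines(im,[f],True,(255,0,255),1)
    for i in range(4): cv2.line(im,tuple(map(int,q[i])),tuple(map(int,q[i+4])),(0,255,0),1)
    outs.append(im)
cv2.imwrite("pics/hyp.png",np.hstack(outs))
E
```

```text
(no output)
```

View pics/hyp.png

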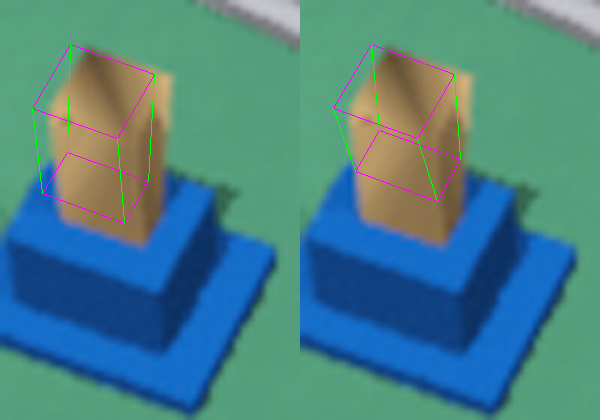

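The left hypothesis matches: the straight side faces −y, so the wedge yaw is about +0.08. I'll go above it for a close look.

```bash
python3 -m jog '[[27,54,0,0.15],[54,108,0,0.32],[82,162,0,0.48],[110,216,0,0.64],[138,270,0,0.8],[166,324,0,0.96],[194,378,0,1.12],[222,432,0,1.28]]' 60 && python3 -m jog '[[28,54,-5,0],[55,108,-10,0],[55,108,-10,0],[55,108,-10,0]]'
python3 - <<'E'
from h import *
import cv2
c=eyes.calibration('wrist'); print(c, env.sense()['ee_pos'],env.sense()['tool_rot'])
im=eyes.get_image('wrist'); cv2.imwrite('pics/w1.png',im[:,:,::-1])
E
```

```text
time_s: 1.1
ee_pos: [0.4471, -0.1493, 0.2312]
tool_rot: [3.141, 0.0, 1.653]
wrist_force: [0.3, -0.8, 0.2]
grip_width: 0.0599
finger_force: 0.0
time_s: 1.6
ee_pos: [0.5013, -0.0431, 0.2209]
tool_rot: [-3.14, 0.0, 1.649]
wrist_force: [0.6, 0.2, 0.3]
grip_width: 0.0598
finger_force: 0.0
{'vfov': 65.70646984690485, 'cx': 314.6975145292858, 'cy': 242.76649144656525, 'origin': array([0.49554452, 0.03436718, 0.36290975]), 'rotation': array([2.83142105e+00, 2.43747834e-03, 7.80610042e-02])} [ 0.50134667 -0.04312241  0.22085946] [-3.14043912e+00  2.23935069e-04  1.64900340e+00]
```

View pics/w1.png

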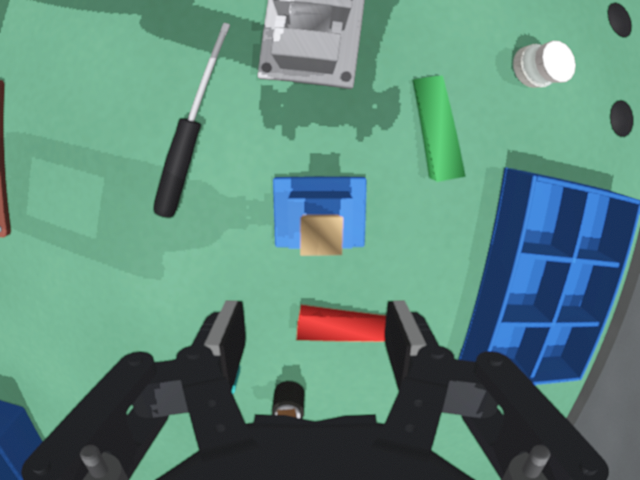

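The wrist view shows the wedge top as a square with corners near (301,215), (342,215), (343,255) and (300,254). The red look-alike is at (340,325), the mallet at (289,400) and the jig's near base corners at (258,78) and (352,86).

Run:
```python
from h import *
for p in((301,215),(342,215),(343,255),(300,254)): print(at('wrist',*p,.112))
print([at('wrist',*p,.0) for p in((274,178),(366,178),(258,78),(352,86))])
print([at('wrist',*p,.012) for p in((258,78),(352,86))])
```

```text
[490.2 -27.2 112. ]
[518.6 -25.  112. ]
[522.2 -54.3 112. ]
[491.4 -55.9 112. ]
[array([458.6, -18.8,   0. ]), array([549.1, -11.6,   0. ]), array([436.7,  79.2,   0. ]), array([527.3,  77.4,   0. ])]
[array([438.6,  77.6,  12. ]), array([526.2,  75.9,  12. ])]
```

```bash
python3 -m jog '[[4,0,-40,0],[4,0,-90,0],[4,0,-130,0],[4,0,-148,0],[4,0,-148,0]]' && python3 -m jog '[[0,0,0,0],[0,0,0,0],[0,0,0,0],[0,0,0,0]]' 20
```

```text
time_s: 2.28
ee_pos: [0.5049, -0.0441, 0.0727]
tool_rot: [-3.14, -0.001, 1.646]
wrist_force: [-0.0, -0.2, -0.3]
grip_width: 0.0602
finger_force: 0.0
time_s: 2.78
ee_pos: [0.5072, -0.0437, 0.0753]
tool_rot: [3.139, 0.002, 1.648]
wrist_force: [-1.3, -2.4, 7.0]
grip_width: 0.0291
finger_force: 59.1
```

```bash
python3 -m jog '[[0,0,15,0],[0,0,35,0],[0,0,60,0],[0,0,100,0],[0,0,150,-0.06],[-10,50,150,-0.12],[-15,95,150,-0.12],[-15,95,150,-0.12]]' && python3 -m jog '[[0,0,0,0],[0,0,0,0]]'
python3 - <<'E'
from h import *
import cv2,pickle
c=eyes.calibration('wrist'); pickle.dump(c,open('c2','wb'))
im=eyes.get_image('wrist'); cv2.imwrite('pics/w2.png',im[:,:,::-1])
E
```

```text
time_s: 3.78
ee_pos: [0.4902, 0.0544, 0.2245]
tool_rot: [3.14, -0.001, 1.532]
wrist_force: [-0.1, -0.3, -0.5]
grip_width: 0.0293
finger_force: 59.4
time_s: 4.03
ee_pos: [0.4909, 0.0509, 0.2235]
tool_rot: [3.141, 0.0, 1.527]
wrist_force: [-0.1, 0.5, 0.7]
grip_width: 0.0291
finger_force: 59.4
```

View pics/w2.png

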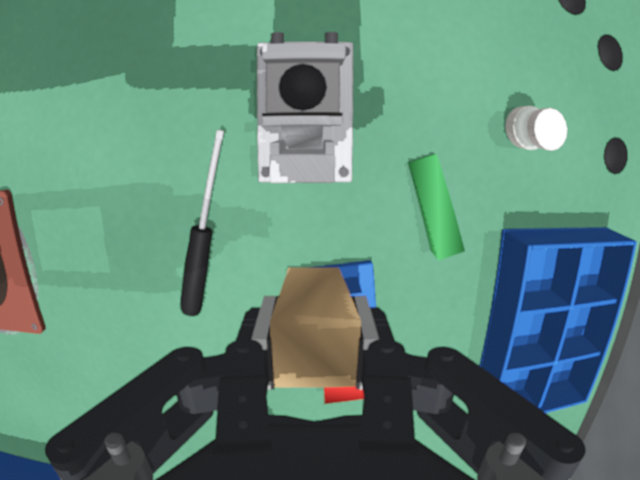

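The wrist view shows the wedge held squarely in the fingers. The jig's base corners are at about (258,182), (351,181), (353,43) and (259,43).

Run:
```python
from h import *
import pickle;c=pickle.load(open('c2','rb'));print(c['origin'],c['rotation'])
r=np.array([at('wrist',*p,.012,c) for p in((258,182),(351,181),(353,43),(259,43))]);print(r,r.mean(0))
print('cheek',[at('wrist',*p,.085,c) for p in((273,182),(335,182),(275,152),(335,152))])
o=np.array([483.,108.1]); y=-.05
J=lambda x,yy,z:(o[0]+np.cos(y)*x-np.sin(y)*yy,o[1]+np.sin(y)*x+np.cos(y)*yy,z)
print(proj('wrist',[J(-45,-32,12),J(45,-32,12),J(45,104,12),J(-45,104,12)],c).round(1))
print('wedge top +y edge, bottom +y edge', [at('wrist',*p,.2235+.039,c) for p in((270,320),(360,318),(270,385),(358,386))],[at('wrist',*p,.2235-.061,c) for p in((288,268),(342,268))])
import cv2
im=cv2.imread('pics/w2.png')
a=cv2.resize(im[130:200,250:360],None,fx=7,fy=7,interpolation=cv2.INTER_CUBIC)
cv2.imwrite('pics/c3.png',a)
```

```text
[0.4944479  0.12856309 0.36554377] [ 2.83118765e+00  1.19939538e-03 -4.41820944e-02]
[[437.1  79.2  12. ]
 [526.6  75.9  12. ]
 [533.4 209.3  12. ]
 [445.6 214.   12. ]] [485.675 144.6    12.   ]
cheek [array([460.5,  88.7,  85. ]), array([507.7,  86.5,  85. ]), array([463.5, 111.6,  85. ]), array([508.5, 109.4,  85. ])]
[[257.4 182.9]
 [350.8 183.1]
 [352.7  42.6]
 [256.6  43. ]]
wedge top +y edge, bottom +y edge [array([477.5,  70.4, 262.5]), array([506.1,  69.8, 262.5]), array([474.7,  43.4, 262.5]), array([505.8,  41.6, 262.5])] [array([474.9,  48.6, 162.5]), array([506.7,  47.2, 162.5])]
```

View pics/c3.png

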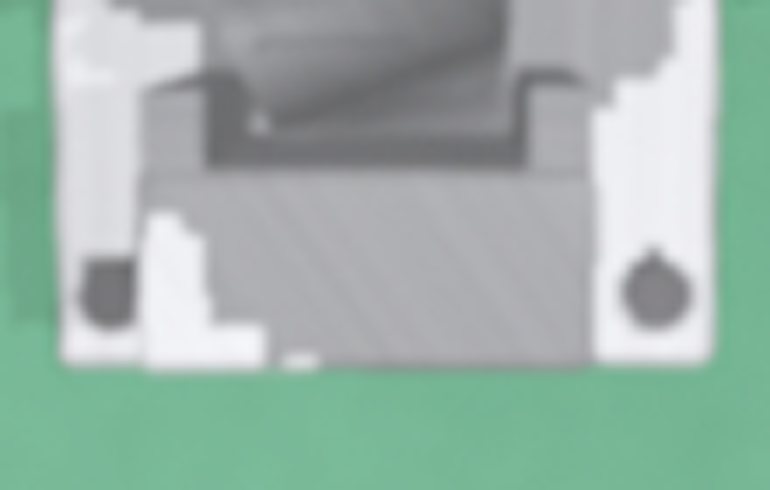

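Crop: the cheek top spans columns 270.3 to 334.9, with the face edge at row 154.6 and the rear edge at 182.3. The lips' inner sides are at 279.3 and 325.1.

Run:
```python
from h import *
import pickle;c=pickle.load(open('c2','rb'))
for p in((270.3,182.3),(334.9,182.3),(270.3,154.6),(334.9,154.6),(279.3,154.6),(325.1,154.6)): print(at('wrist',*p,.085,c))
```

```text
[458.4  88.6  85. ]
[507.6  86.2  85. ]
[459.8 109.8  85. ]
[508.4 107.4  85. ]
[466.6 109.4  85. ]
[501.  107.7  85. ]
```

```bash
python3 -m jog '[[-4,35,0,0],[-7,69,0,-0.01],[-7,69,-20,-0.01],[-7,69,-50,-0.01],[-7,69,-70,-0.01],[-7,69,-70,-0.01],[-7,69,-70,-0.01]]'
python3 - <<'E'
from h import *
import cv2
c=eyes.calibration('wrist')
im=eyes.get_image('wrist'); s=eyes.get_image('scene')
print(env.sense()['ee_pos'],env.sense()['tool_rot'])
a=cv2.resize(im[140:440,230:390],None,fx=2,fy=2)
b=cv2.resize(s[120:270,250:370],None,fx=4,fy=4,interpolation=cv2.INTER_CUBIC)
cv2.imwrite('pics/c4.png',np.hstack([a[:,:,::-1],b[:,:,::-1]])[:, :800])
E
```

```text
time_s: 4.95
ee_pos: [0.4844, 0.1204, 0.1542]
tool_rot: [3.141, -0.0, 1.517]
wrist_force: [0.2, -0.5, -1.5]
grip_width: 0.0293
finger_force: 59.4
[0.48472847 0.12062005 0.15465698] [ 3.13942730e+00 -2.84376627e-04  1.51734069e+00]
```

View pics/c4.png

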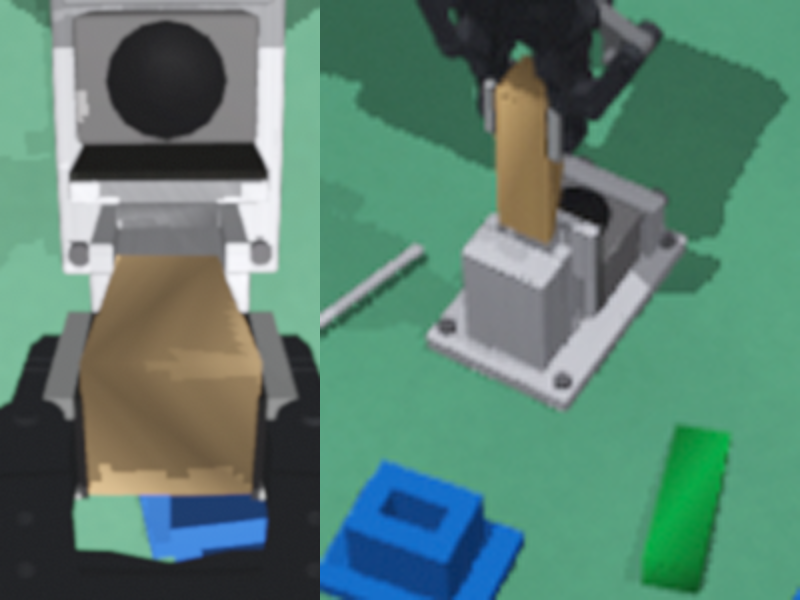

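The left crop shows the thin end (columns 115–220) centred between the lips. The right crop shows it poised just over the mouth. I'll check y numerically.

Run:
```python
from h import *
print([at('wrist',u,267.5,z) for u in(287.5,340) for z in(.090,.094)])
s=env.sense();print(s['ee_pos'])
o=np.array([484.,108.6]);y=-.05
J=lambda x,yy,z:(o[0]+np.cos(y)*x-np.sin(y)*yy,o[1]+np.sin(y)*x+np.cos(y)*yy,z)
# jaw mouth edge, jaw far top edge (y 32), lips ends
print(((proj('wrist',[J(-17.5,9,85),J(17.5,9,85),J(-30,32,85),J(30,32,85),J(0,14.6,85),J(0,9,85)])-[230,140])*2).round(0))
```

```text
[array([468.3, 117.4,  90. ]), array([468.7, 119. ,  94. ]), array([499.7, 115.7,  90. ]), array([499.5, 117.3,  94. ])]
[0.48472847 0.12062005 0.15465698]
[[112. 246.]
 [226. 246.]
 [ 68. 173.]
 [270. 173.]
 [169. 228.]
 [169. 246.]]
```

```bash
python3 -m jog '[[0,0.5,-6,0],[0,0.5,-12,0],[0,0.5,-16,0],[0,0.5,-16,0],[0,0.5,-16,0]]'; python3 -m jog '[[0,0,-4,0],[0,0,-8,0],[0,0,-8,0],[0,0,-8,0]]'
```

```text
time_s: 5.68
ee_pos: [0.4838, 0.1213, 0.1373]
tool_rot: [3.142, 0.0, 1.518]
wrist_force: [1.0, 0.6, -0.9]
grip_width: 0.0295
finger_force: 59.4
time_s: 6.18
ee_pos: [0.4837, 0.1213, 0.1292]
tool_rot: [-3.141, 0.0, 1.518]
wrist_force: [-0.3, 0.0, -1.2]
grip_width: 0.0292
finger_force: 59.4
```

```bash
python3 -m jog '[[0,0,-3,0],[0,0,-5,0],[0,0,-5,0],[0,0,-5,0]]'; python3 -m jog '[[0,0,-3,0],[0,0,-4,0],[0,0,-4,0],[0,0,-4,0]]'
```

```text
time_s: 6.68
ee_pos: [0.4838, 0.1213, 0.1243]
tool_rot: [3.142, -0.0, 1.518]
wrist_force: [-0.6, -0.7, -0.4]
grip_width: 0.0295
finger_force: 59.5
time_s: 7.18
ee_pos: [0.4837, 0.1213, 0.1203]
tool_rot: [-3.142, -0.0, 1.518]
wrist_force: [1.0, 0.1, -1.2]
grip_width: 0.0293
finger_force: 59.5
```

```bash
python3 -m jog '[[0,0,-2,0],[0,0,-3,0],[0,0,-3,0],[0,0,-3,0]]'; python3 -m jog '[[0,0,0,0],[0,0,0,0],[0,0,0,0],[0,0,0,0],[0,0,0,0]]' 50
```

```text
time_s: 7.68
ee_pos: [0.4837, 0.1211, 0.1172]
tool_rot: [-3.142, 0.0, 1.518]
wrist_force: [0.9, -2.6, -0.1]
grip_width: 0.0294
finger_force: 59.5
time_s: 8.3
ee_pos: [0.4838, 0.1214, 0.1173]
tool_rot: [3.142, -0.0, 1.518]
wrist_force: [0.0, 0.7, -0.0]
grip_width: 0.0498
finger_force: 0.0
```

```bash
python3 -m jog '[[0,0,15,0],[0,0,40,0],[0,0,80,0],[0,0,110,0],[0,-50,110,0],[0,-70,110,0],[0,-70,110,0],[0,-70,110,0]]'
python3 - <<'E'
from h import *
import cv2,pickle
c=eyes.calibration('wrist');im=eyes.get_image('wrist');cv2.imwrite('pics/w3.png',im[:,:,::-1]);pickle.dump(c,open('c3','wb'))
hsv=cv2.cvtColor(im,cv2.COLOR_RGB2HSV);m=cv2.inRange(hsv,(8,60,60),(25,255,255))
n,l,s,ce=cv2.connectedComponentsWithStats(m)
for i in range(1,n):
    if s[i,4]>100: print(s[i],ce[i])
print(env.sense()['ee_pos'])
o=np.array([484.,108.6]);y=-.05
J=lambda x,yy,z:(o[0]+np.cos(y)*x-np.sin(y)*yy,o[1]+np.sin(y)*x+np.cos(y)*yy,z)
print('expected top corners',proj('wrist',[J(x,yy,152) for x,yy in((-15,0),(15,0),(15,28),(-15,28))]+[J(0,14,152),J(0,6,90)],c).round(0))
E
```

```text
time_s: 9.3
ee_pos: [0.4839, 0.0517, 0.2279]
tool_rot: [3.141, -0.0, 1.518]
wrist_force: [-0.1, 0.4, 0.1]
grip_width: 0.0502
finger_force: 0.0
[ 286  114   53   48 2346] [311.54134697 137.18456948]
[  0 278  13  33 228] [  5.23245614 294.51754386]
[0.48379152 0.05193962 0.22771746]
expected top corners [[284. 163.]
 [335. 163.]
 [336. 115.]
 [284. 116.]
 [310. 139.]
 [311. 147.]]
```

The wedge stands in the slot as expected, with its top blob within 2 px of the prediction. Next, the mallet.

```bash
python3 -m jog '[[0,-55,0,0.1],[0,-110,0,0.22],[0,-165,0,0.22],[2,-220,0,0.22],[2,-275,0,0.22],[2,-330,0,0.22],[2,-330,0,0.22],[2,-330,0,0.22]]'
python3 - <<'E'
from h import *
import cv2
c=eyes.calibration('wrist');im=eyes.get_image('wrist')
hsv=cv2.cvtColor(im,cv2.COLOR_RGB2HSV);m=cv2.inRange(hsv,(5,80,60),(20,255,255))
n,l,s,ce=cv2.connectedComponentsWithStats(m)
for i in range(1,n):
    if s[i,4]>100: print(s[i],ce[i])
cv2.imwrite('pics/w4.png',im[:,:,::-1])
v=im[200:320,250:390]
cv2.imwrite('pics/c5.png',cv2.resize(v,None,fx=5,fy=5,interpolation=cv2.INTER_CUBIC)[:,:,::-1])
E
```

```text
time_s: 10.35
ee_pos: [0.4859, -0.2777, 0.2269]
tool_rot: [-3.141, -0.001, 1.738]
wrist_force: [0.2, 0.9, 0.3]
grip_width: 0.05
finger_force: 0.0
[  0   0  33  28 586] [12.65187713 12.33959044]
[ 301  206   31   44 1096] [316.13686131 228.72080292]
```

View pics/c5.png

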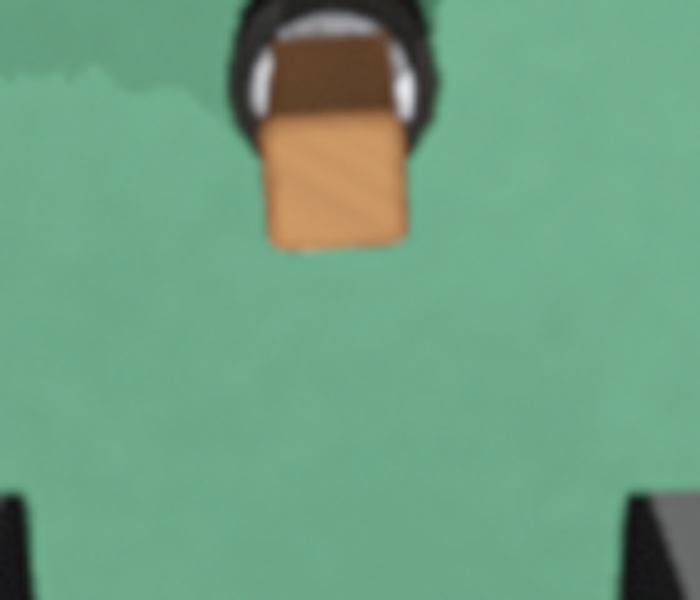

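The mallet grip's top is centred at wrist pixel (317.1,236.1), turned about 0.04 rad further than the tool.

Run:
```python
from h import *
print(at('wrist',317.1,236.1,.102),env.sense()['ee_pos'])
```

```text
[ 487.9 -279.4  102. ] [ 0.4859938  -0.27721252  0.22706313]
```

```bash
python3 -m jog '[[2,-2,-45,0.04],[2,-2,-90,0.04],[2,-2,-130,0.04],[2,-2,-155,0.04],[2,-2,-165,0.04],[2,-2,-165,0.04]]' && python3 -m jog '[[0,0,0,0],[0,0,0,0],[0,0,0,0],[0,0,0,0]]' 12 && python3 -m jog '[[0,0,10,0],[0,0,40,0],[0,0,95,0],[0,0,150,0],[0,0,150,0],[0,0,150,0]]'
```

```text
time_s: 11.15
ee_pos: [0.488, -0.2796, 0.0623]
tool_rot: [-3.141, -0.001, 1.779]
wrist_force: [-0.2, -0.2, -0.3]
grip_width: 0.0498
finger_force: 0.0
time_s: 11.65
ee_pos: [0.4888, -0.2814, 0.0639]
tool_rot: [3.14, 0.002, 1.778]
wrist_force: [-0.3, 1.0, 6.3]
grip_width: 0.021
finger_force: 59.4
time_s: 12.4
ee_pos: [0.4872, -0.2804, 0.2118]
tool_rot: [-3.141, -0.001, 1.778]
wrist_force: [-0.5, 0.4, -3.0]
grip_width: 0.0212
finger_force: 59.2
```

```bash
python3 -m jog '[[0,25,25,0],[0,75,35,0],[0,130,35,-0.1],[-1,185,35,-0.2],[-2,240,35,-0.26],[-2,295,35,-0.26],[-2,350,30,-0.26],[-2,385,25,-0.26]]' && python3 -m jog '[[0,18,0,0],[0,18,0,0],[0,18,-8,0],[0,18,-8,0],[0,18,-8,0]]'
python3 - <<'E'
from h import *
import cv2
c=eyes.calibration('wrist');im=eyes.get_image('wrist');cv2.imwrite('pics/w5.png',im[:,:,::-1])
print(env.sense()['ee_pos'])
E
```

```text
time_s: 13.4
ee_pos: [0.4838, 0.1065, 0.2346]
tool_rot: [-3.137, 0.0, 1.519]
wrist_force: [0.2, 0.1, -1.7]
grip_width: 0.0212
finger_force: 59.1
time_s: 14.02
ee_pos: [0.4858, 0.1214, 0.2292]
tool_rot: [-3.141, 0.0, 1.516]
wrist_force: [-0.4, 0.2, -2.5]
grip_width: 0.0211
finger_force: 59.1
[0.48590135 0.1215941  0.22940388]
```

```bash
python3 -m jog '[[-1,1,-4,0],[-1,1,-8,0],[-1,1,-11,0],[-1,1,-11,0]]';  python3 -m jog '[[0,0,-1,0],[0,0,-2,0],[0,0,-3,0],[0,0,-4,0]]'; python3 -m jog '[[0,0,-1,0],[0,0,-2,0],[0,0,-3,0],[0,0,-3,0]]'
```

```text
time_s: 14.58
ee_pos: [0.4845, 0.1233, 0.2179]
tool_rot: [-3.141, 0.0, 1.518]
wrist_force: [0.2, -0.1, -2.3]
grip_width: 0.0214
finger_force: 59.1
time_s: 15.08
ee_pos: [0.4848, 0.1233, 0.2144]
tool_rot: [3.141, -0.0, 1.518]
wrist_force: [-0.1, -0.3, -0.9]
grip_width: 0.0212
finger_force: 59.3
time_s: 15.58
ee_pos: [0.4847, 0.1233, 0.2112]
tool_rot: [-3.142, -0.0, 1.518]
wrist_force: [-0.0, -0.0, -1.3]
grip_width: 0.0215
finger_force: 59.3
```

```bash
for i in 1 2 3; do python3 -m jog '[[0,0,-1,0],[0,0,-2,0],[0,0,-2,0]]' | grep -E 'ee_pos|wrist'; done
```

```text
ee_pos: [0.4846, 0.1233, 0.2091]
wrist_force: [1.2, 0.1, -0.8]
ee_pos: [0.4847, 0.1233, 0.2071]
wrist_force: [0.3, 0.3, -2.2]
ee_pos: [0.4847, 0.1233, 0.2051]
wrist_force: [1.1, 0.0, -1.4]
```

Run:
```python
from h import *
import cv2
im=eyes.get_image('scene');cv2.imwrite('pics/s2.png',im[:,:,::-1])
hsv=cv2.cvtColor(im,cv2.COLOR_RGB2HSV);m=cv2.inRange(hsv,(8,60,60),(25,255,255));m[:, :280]=0;m[:,360:]=0
n,l,s,ce=cv2.connectedComponentsWithStats(m)
for i in range(1,n):
    if s[i,4]>20: print(s[i],ce[i])
o=np.array([484.,108.6]);y=-.05
J=lambda x,yy,z:(o[0]+np.cos(y)*x-np.sin(y)*yy,o[1]+np.sin(y)*x+np.cos(y)*yy,z)
for z in(152,142): print(z,proj('scene',[J(15,0,z),J(-15,0,z),J(15,28,z),J(15,0,85)]).round(1).tolist())
# mean force over several readings
print(np.mean([ (eyes.get_image('scene'),env.sense()['wrist_force'])[1] for _ in range(4)],0))
```

```text
[296 117  15  31 264] [301.09090909 132.35227273]
[295 159  19  24 317] [303.58990536 170.94006309]
152 [[304.9, 161.6], [292.2, 155.9], [312.1, 152.8], [305.2, 183.2]]
142 [[305.0, 164.9], [292.4, 159.3], [312.1, 156.1], [305.2, 183.2]]
[-0.03359994  0.02921343 -1.18027505]
```

```bash
for i in 1 2 3; do python3 -m jog '[[0,0,-1,0],[0,0,-2,0],[0,0,-3,0],[0,0,-3,0]]' | grep -E 'ee_pos|wrist'; done
```

```text
ee_pos: [0.4847, 0.1233, 0.2022]
wrist_force: [1.3, -0.8, -1.7]
ee_pos: [0.4846, 0.1233, 0.1991]
wrist_force: [0.3, -0.7, -2.2]
ee_pos: [0.485, 0.1234, 0.1975]
wrist_force: [-1.6, -1.0, 5.3]
```

```bash
python3 -m jog '[[0,0,0,0],[0,0,0,0]]' | grep -E 'ee_pos|wrist'; python3 -m jog '[[0,0,-0.5,0],[0,0,-0.5,0],[0,0,-0.5,0]]' | grep -E 'ee_pos|wrist'
```

```text
ee_pos: [0.485, 0.1234, 0.1975]
wrist_force: [-2.2, 0.2, 6.4]
ee_pos: [0.4851, 0.1234, 0.1975]
wrist_force: [-3.2, -0.5, 9.1]
```

```bash
python3 -m jog '[[0,0,-0.3,0],[0,0,-0.3,0],[0,0,-0.3,0]]' | grep -E 'ee_pos|wrist';  python3 -m jog '[[0,0,3,0],[0,0,8,0],[0,0,30,0],[0,0,50,0],[0,0,50,0]]' | grep -E 'ee_pos|wrist'
```

```text
ee_pos: [0.4852, 0.1234, 0.1974]
wrist_force: [-3.4, -0.3, 11.0]
ee_pos: [0.4858, 0.1234, 0.247]
wrist_force: [-0.1, 0.7, -2.8]
```

```bash
python3 -m jog '[[0,-50,0,0],[0,-105,0,0.1],[1,-160,0,0.2],[2,-215,0,0.26],[3,-270,0,0.26],[3,-325,0,0.26],[3,-375,0,0.26],[3,-403,0,0.26]]' | grep ee_pos; python3 -m jog '[[0,0,-50,0],[0,0,-100,0],[0,0,-145,0],[0,0,-170,0],[0,0,-178,0],[0,0,-178,0],[0,0,-178,0]]'
```

```text
ee_pos: [0.4867, -0.2819, 0.2437]
time_s: 21.95
ee_pos: [0.4886, -0.2803, 0.0688]
tool_rot: [3.14, 0.002, 1.778]
wrist_force: [-0.5, -0.3, -1.7]
grip_width: 0.0213
finger_force: 59.2
```

Run:
```python
from h import *
import cv2
im=eyes.get_image('scene')
def blob(lo,hi,x0,x1):
    hsv=cv2.cvtColor(im,cv2.COLOR_RGB2HSV);m=cv2.inRange(hsv,lo,hi);m[:, :x0]=0;m[:,x1:]=0
    n,l,s,ce=cv2.connectedComponentsWithStats(m);print([(s[i].tolist(),ce[i].round(1)) for i in range(1,n) if s[i,4]>50])
blob((8,60,60),(25,255,255),280,360)
```

```text
[([295, 155, 19, 28, 420], array([303.9, 168.3]))]
```

```bash
python3 -m jog '[[0,0,-2,0],[0,0,-3.5,0],[0,0,-3.5,0]]' | grep -E 'ee_pos|wrist'; python3 -m jog '[[0,0,-1,0],[0,0,-1,0],[0,0,-1,0]]' | grep -E 'ee_pos|wrist'
```

```text
ee_pos: [0.4877, -0.2797, 0.064]
wrist_force: [0.2, -0.3, -2.6]
ee_pos: [0.4878, -0.2798, 0.064]
wrist_force: [-3.5, 1.5, 6.2]
```

Contact at 64 mm. Release and retreat.

```bash
python3 -m jog '[[0,0,0.7,0],[0,0,0.7,0],[0,0,0.7,0],[0,0,0.7,0],[0,0,0.7,0]]' 50 | grep -E 'ee_pos|wrist|grip'; python3 -m jog '[[0,0,10,0],[0,0,40,0],[0,0,90,0],[0,0,150,0],[0,0,165,0],[0,0,165,0],[0,0,165,0]]'
python3 - <<'E'
from h import *
import cv2
im=eyes.get_image('wrist');hsv=cv2.cvtColor(im,cv2.COLOR_RGB2HSV);m=cv2.inRange(hsv,(5,80,60),(20,255,255))
n,l,s,ce=cv2.connectedComponentsWithStats(m)
for i in range(1,n):
    if s[i,4]>100: print(s[i],ce[i])
a=eyes.get_image('scene');t=eyes.get_image('top');t0=cv2.imread('pics/top0.png')[:,:,::-1]
m=cv2.inRange(cv2.cvtColor(a,cv2.COLOR_RGB2HSV),(8,60,60),(25,255,255));print(cv2.connectedComponentsWithStats(m[:,280:360])[2])
cv2.imwrite('pics/s3.png',a[:,:,::-1])
for nm,lo,hi in(('green',(50,200,60),(70,255,255)),('red',(0,200,80),(4,255,255)),('turq',(85,180,60),(95,255,255))):
    print(nm,[cv2.moments(cv2.inRange(cv2.cvtColor(np.ascontiguousarray(x),cv2.COLOR_RGB2HSV)[180:400,200:520],lo,hi),True) for x in()],[ (lambda M:(M['m10']/max(M['m00'],1),M['m01']/max(M['m00'],1),M['m00']))(cv2.moments(cv2.inRange(cv2.cvtColor(np.ascontiguousarray(x),cv2.COLOR_RGB2HSV)[180:400,200:520],lo,hi),True)) for x in(t0,t)])
E
```

```text
ee_pos: [0.4877, -0.2797, 0.0636]
wrist_force: [-0.0, 0.2, 0.8]
grip_width: 0.05
time_s: 24.25
ee_pos: [0.4868, -0.279, 0.2267]
tool_rot: [-3.14, -0.002, 1.778]
wrist_force: [-0.2, 0.8, -0.0]
grip_width: 0.0502
finger_force: 0.0
[  0   0  38  15 357] [14.60504202  6.68907563]
[ 301  204   31   42 1090] [315.9440367  225.36238532]
[[    0     0    80   480 37976]
 [   15   155    19    28   420]
 [    2   319     1     1     1]
 [    4   321     1     1     1]
 [    3   323     1     1     1]
 [    1   326     1     1     1]]
green [] [(0.0, 0.0, 0.0), (0.0, 0.0, 0.0)]
red [] [(195.84375, 83.875, 64.0), (194.2037037037037, 87.5, 54.0)]
turq [] [(237.1818181818182, 160.0909090909091, 33.0), (238.4, 160.95, 20.0)]
```

```bash
python3 -c "
from rig import env
print(env.job_done())"
```

```text
the job is handed in; nothing more can be done
None
```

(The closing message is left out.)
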